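# Fit the drive pin and the carrier plate to the slicer

## Task

Get the vegetable slicer ready: take the thicker of the two pins from the wooden stand and press it all the way down into the blind hole in the slicer's sloping face. Then lower the carrier plate over the spindle and the pin so that it lies flat on the face, and let go. Leave the thin pin and everything else on the worktop where it is.

Things in the scene. Friction and masses are not known exactly. Their poses are not given: they have to be found in the camera images.
- slicer: fixed vegetable slicer, grey head on a white foot, foot 190 x 150 mm, crank on its left (+y) side; origin at the centre of its underside, x axis away from its front. Its sloping face (150 mm up the slope, 120 mm across) is tilted 30 degrees from level and looks up and to the front (-x); spindle and blind hole are in this face. It cannot move
- pin_hole (a point): centre of the mouth of the blind hole in the slicer's sloping face, 42 mm up the slope from the spindle's axis on the face's centre line; round, 13 mm in diameter, 25 mm deep, flat floor, sharp edge without chamfer. z axis: out of the face, along the hole; x axis: up the slope; y axis: level, along the face to the left
- spindle_foot (a point): where the slicer's fixed steel spindle (16 mm diameter, stands 50 mm out of the face) leaves the sloping face, on its axis. z axis: out of the face along the spindle; x axis: up the slope, toward the pin hole; y axis: to the left
- pin_mid (a point): the drive pin: plain steel pin, 12 mm in diameter, 70 mm long, with a tiny bevel at its foot, about 60 g; the thicker of two pins that stand upright in the wooden pin stand. The point is its centre, half-way along; z axis along the pin. Pressed home it stands 45 mm out of the face and, when let go, leans down the slope within its play (its top by 2 to 3 mm)
- thin_pin_mid (a point): the other pin, 8 mm in diameter, 70 mm long, not wanted here; centre, half-way along; z axis along it
- pin_stand: fixed wooden block, 46 x 100 x 25 mm high, with two upright holes 15 mm wide and 18 mm deep, 54 mm apart along its y axis (at y = +27 and -27 mm), a pin standing loosely in each, 52 mm of it showing; which pin is in which hole varies. Origin at the centre of its underside, z up
- carrier_grip (a point): carrier plate: loose bare aluminium, 130 x 64 x 10 mm, flat on the worktop, 250 g, with a grip bar 48 (along x) x 30 (along y) x 30 mm high on its middle. The point is the bar's middle, 25 mm above the underside. z axis: out of the plate; x: along it to its pin hole (19 mm, through, at x = +42 mm). A 20.5 mm spindle bore goes through bar and plate on the z axis
- mill: small salt shaker, 44 mm across, 90 mm high, a bystander; origin at the centre of its underside
- mug: clear glass mug, 103 x 136 x 88 mm, a bystander; origin at its underside
- coupe: clear stemmed glass, 95 mm across, 124 mm high, a bystander; origin at the centre of its foot's underside
- teaspoon: teaspoon with a red handle, 132 x 26 x 11 mm, a bystander; origin at its underside
- note_pad: note pad, 115 x 76 x 11 mm, a bystander; origin at the centre of its underside
- smoke_cup: smoked-glass cup with a loop handle, 136 x 163 x 74 mm, a bystander; origin at its underside

How it is judged:
By the outcome, as a careful person would: the job done as asked, in the order asked, and still so for the second after the job is handed in, with the robot touching nothing.
It also fails if it takes over 58 s, if anything falls off the work surface, if the arm or the gripper's body presses on something with over 40 N, if the wrist force passes 120 N, or if a joint passes its speed limit or range.

## Robot

A 6-joint arm with a two-finger parallel gripper is mounted at the origin on a cart in front of the work surface, level with it; the furniture and walls round the work are solid. World frame = base frame: x ahead of the robot, y to its left, z up, the work surface at z = 0. Lengths are in mm, angles in rad, forces in N, time in s.
With the tool pointing down it reaches from about 325 to 900 mm from the base axis. Payload 6.1 kg.
Tool frame: the origin (TCP) lies at the very end of the fingers, on their centre line; the grasp point (between the pads) lies 19 mm behind it; z points along the fingers, y is the direction in which the jaws open and shut (so a half turn about z gives the same grasp; the last joint's range is limited). The gripper opens to 85 mm and grips with 20 to 120 N. Pads are 22 mm wide; open, the fingers measure 114 mm over their backs; the gripper's body (76 mm by 85 mm) begins 54 mm behind the grasp point. The pads swing forward as they close: fully open they stand 13 mm farther back than shut.
Start: joints at [1.03, 0.22, 1.526, -0, 1.395, -0.126], TCP at [251.877, 571.991, 231.3] pointing down, gripper open.
Joint ranges: [-2.98, 2.98], [-0.91, 2.08], [0.09, 2.57], [-1.24, 4.39], [0.2, 2.65], [-2.68, 2.68]. Speed limits (rad/s): [2.57, 2.57, 3.01, 3.14, 3.14, 3.14].

## Interface

Orientations are given as a unit quaternion [w, x, y, z].
In Python, from workcell import get_state, viewer, workorder, finder gives the robot as it stands. The module is installed in compiled form; this text tells all that it offers.
- The arm moves only by the tool move_arm, never from a script. Its arguments are lists of equal length, an entry for each row: "delta_pos": the shift along the tool's x, y, z in m, a list of three; "rotation": the turn, a rotation vector about the tool's x, y, z in rad, a list of three; "gripper": the finger opening in m, from 0 to 0.0854. In form: {"delta_pos": [[x, y, z], ...], "rotation": [[wx, wy, wz], ...], "gripper": [gripper, ...]}. A call has exactly 10 rows; each row is the pose to reach, as a shift and turn from the pose commanded when the call began, along the tool's axes at that moment; what a row does not reach only later rows make up. A row lasts 1/8 s, in which the tool goes at most 62.5 mm and 10.7 degrees, less where a joint would pass 70% of its speed; a pose out of reach is approached as far as the arm can. A call with a gripper value outside its range is refused whole. The fingers move at their own pace and stop on an object; the grip force is fixed at half the most. Time passes only in rows, so rows that repeat a pose let the fingers close, or fill a call up. It gives the time, the measured TCP pose, the force and the opening at its end, in the units of the state.
- get_state(): the state, without advancing time (a new reading comes with each control period).
- viewer.grab_frame(name): name is "scene" or "side" or "wrist"; returns (picture, depth): 384x512x3 uint8, red, green, blue; 384x512 float32, mm along the optical axis (not along the pixel's ray), 0 where there is no reading.
- viewer.get_calibration(name): a dict with "fx", "fy", "cx", "cy" (pixels), "cam_to_world" (4x4, takes a point from camera to world coordinates); the wrist camera has in their place "mount" (4x4, takes a point from camera to tool coordinates, whose origin is the TCP and whose axes are the flange's). Camera axes: x right, y up, looking along -z (the intrinsics and any distortion apply to the point x, -y, -z); pixel columns grow to the right and rows downward; lengths in mm; the calibration is good to about 2 mm. A picture is of the moment at which its call begins: read the wrist's pose just before it. get_calibration takes no time and is no camera call.
- workorder.hand_in(): hands the job in, once; it reports no verdict.
Trained networks look in the newest picture that a camera, given by its name, has taken for a name from the list of things; names that differ only in an ending like _2 or _b are one class to them, and where a whole thing is asked for, a point or a joint stands for the part that bears it (a point fixed in the world has none). Each returns a list of dicts, best first, with "confidence" (0 to 1); they miss things now and then, are a little off and sometimes report something else, mostly with a low value. They report only what shows in the picture. A call takes as long as a camera call.
- finder.look_for(thing, camera): "box" ([left, top, width, height] in pixels, round what is visible of it).
- finder.mark_of(thing, camera): "at" ([column, row] in pixels: a listed point, or the origin of a listed thing).
The state is a dict: "time_s": time; "joints": joint angles; "joint_velocities": joint speeds; "joint_torque": joint torques, N m; "tcp_pos": TCP position; "ee_rot": TCP orientation; "wrist_force": force on the tool from outside, world axes, zero at the start; "wrist_torque": the same for the moment, N m; "finger_gap": finger opening in mm.
Only numpy, scipy, OpenCV 4.12 (cv2) and the standard library are available. Lean on these libraries where they do the work, as an engineer would, in place of code of your own. Each camera call takes 0.05 s, during which the arm holds its last target. There are 200 camera calls.

## Working session

There is one attempt and no reset: what is moved stays moved. The work goes in short steps, Python scripts to look and compute and a tool call to move; the robot and the scene stay as the last step left them, time stands still between calls to the robot, and variables do not carry over. Pictures are saved under pics/ and viewed, about 8 in all and at most 12, crops included, and the job is handed in when it is done.

Besides the shell and the picture viewer there is one more tool, called after "Emit:" by a JSON object that holds its "api" and its "payload", one argument or row to a line. move_arm: Moves the arm, as the interface text tells. Its arguments: {"type":"object","properties":{"delta_pos":{"type":"array"},"rotation":{"type":"array"},"gripper":{"type":"array"}},"required":["delta_pos","rotation","gripper"]}

```bash
mkdir -p pics
cat > h.py <<'E'
import numpy as np, cv2
from scipy.spatial.transform import Rotation as R
from workcell import get_state, viewer, workorder, finder
def tool():
    s=get_state(); T=np.eye(4); q=s['ee_rot']; T[:3,:3]=R.from_quat([q[1],q[2],q[3],q[0]]).as_matrix(); T[:3,3]=s['tcp_pos']; return T
def grab(n,save=None):
    T=tool(); p,d=viewer.grab_frame(n); c=viewer.get_calibration(n)
    M=T@np.array(c['mount']) if 'mount' in c else np.array(c['cam_to_world'])
    if save: cv2.imwrite('pics/'+save,p[:,:,::-1])
    return p,d,c,M
def ray(c,M,u,v):
    D=np.array([(u-c['cx'])/c['fx'],-(v-c['cy'])/c['fy'],-1.]); return M[:3,3],M[:3,:3]@D
def at_z(c,M,u,v,z):
    o,D=ray(c,M,u,v); return o+D*(z-o[2])/D[2]
def at_d(c,M,u,v,d):
    o,D=ray(c,M,u,v); return o+D*d
def proj(c,M,P):
    q=np.linalg.inv(M)@np.append(P,1); return np.array([c['cx']+c['fx']*q[0]/-q[2],c['cy']-c['fy']*q[1]/-q[2]])
def cloud(d,c,M):
    v,u=np.mgrid[:d.shape[0],:d.shape[1]]
    P=np.stack([(u-c['cx'])/c['fx']*d,-(v-c['cy'])/c['fy']*d,-d],-1)
    return P@M[:3,:3].T+M[:3,3]
E
python3 - <<'E'
from h import *
np.set_printoptions(precision=1,suppress=True)
ims=[]
for n in ['scene','side','wrist']:
    p,d,c,M=grab(n); print(n,{k:v for k,v in c.items() if k not in('mount','cam_to_world')}); print(M)
    if n!='wrist':
      for t in ['pin_hole','spindle_foot','pin_mid','thin_pin_mid','carrier_grip','pin_stand','slicer','mill','mug','coupe','smoke_cup','teaspoon','note_pad']:
        for r in finder.mark_of(t,n)[:2]:
            u,v=r['at']; dd=d[int(np.clip(v,0,383)),int(np.clip(u,0,511))]
            print(n,t,r['confidence'],np.array(r['at']),at_d(c,M,u,v,dd), at_z(c,M,u,v,0))
    ims.append(p)
for i,n in enumerate('abc'): pass
cv2.imwrite('pics/0.png',cv2.resize(np.vstack([np.hstack(ims[:2]),np.hstack([ims[2],ims[2]*0])]),(800,600))[:,:,::-1])
cv2.imwrite('pics/1.png',cv2.resize(ims[0],(800,600))[:,:,::-1])
print(get_state())
E
```

```text
scene {'fx': 496.60177902267276, 'fy': 496.60177902267276, 'cx': 256.36386082119316, 'cy': 201.754382469262}
[[  -0.6    0.6   -0.6 -764.6]
 [  -0.8   -0.4    0.4  990.9]
 [   0.     0.7    0.7 1494.4]
 [   0.     0.     0.     1. ]]
scene spindle_foot 0.58 [260.7 190.6] [ 64.9 367.4 609.4] [636.1 -61.9   0. ]
scene carrier_grip 0.91 [210.8 231.7] [522.8 276.5  16. ] [536.7 268.8   0. ]
scene pin_stand 0.78 [329.6 183.4] [ 471.3 -336.5   29.7] [ 496.4 -363.3    0. ]
scene slicer 0.9 [257.8 200.3] [525.   35.5  70.1] [588.4 -11.5   0. ]
scene mill 0.51 [311.8 208.3] [ 391.2 -162.1   23.3] [ 409.5 -180.4    0. ]
scene mug 0.73 [192.4 216.7] [600.9 316.3  62.1] [660.1 287.    0. ]
scene smoke_cup 0.92 [158.9 271.4] [451.8 552.9  15.3] [464.4 548.3   0. ]
scene teaspoon 0.55 [249.8 242.3] [389.1 170.8   5.7] [393.6 167.7   0. ]
side {'fx': 454.99063436760093, 'fy': 454.99063436760093, 'cx': 259.43735251103834, 'cy': 196.5402383424954}
[[    0.9     0.2    -0.4  -150.3]
 [   -0.4     0.4    -0.8 -1290.5]
 [    0.      0.9     0.4   724. ]
 [    0.      0.      0.      1. ]]
side pin_hole 
[... 1024 characters left out ...]
-495.6    0. ]
side note_pad 0.21 [282.8 223.7] [536.8 -86.7  48.2] [585.8  -0.9   0. ]
wrist {'fx': 327.1903070668842, 'fy': 327.1903070668842, 'cx': 253.48750519106508, 'cy': 192.2273485935403}
[[  0.4  -0.9  -0.3 174.9]
 [  0.9   0.4   0.1 604. ]
 [  0.   -0.3   0.9 374.6]
 [  0.    0.    0.    1. ]]
{'time_s': 1.45, 'joints': array([ 1. ,  0.2,  1.5,  0. ,  1.4, -0.1]), 'joint_velocities': array([-0., -0.,  0., -0.,  0., -0.]), 'joint_torque': array([ -0. , -49.7, -39. ,  -0. ,   0. ,   0. ]), 'tcp_pos': array([251.9, 572. , 231.3]), 'ee_rot': array([-0. ,  0.2,  1. , -0. ]), 'wrist_force': array([ 0.7, -0. ,  0.9]), 'wrist_torque': array([-0., -0., -0.]), 'finger_gap': 85.7339643174686}
```

View pics/0.png

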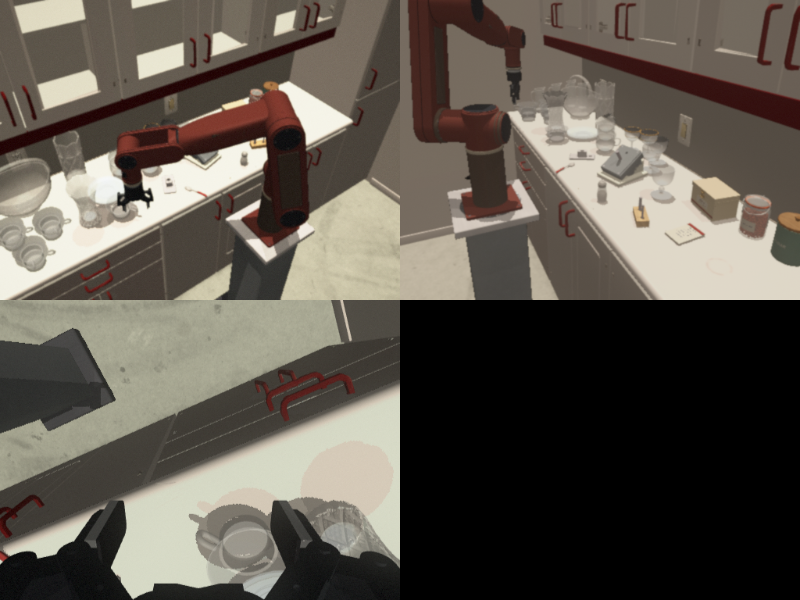

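The side view shows the slicer at centre, with the pin stand in front of it at about (640,212) in the composite. The carrier lies behind-left at (580,155). Next I'll write a move planner and look from closer along the way.

```bash
cat >> h.py <<'E'
np.set_printoptions(precision=3,suppress=True)
def rot(yaw,tilt=0):
    # tool orientation: pointing down, tool x horizontal = heading yaw (rad); tilt: leans tool z toward heading
    x=np.array([np.cos(yaw),np.sin(yaw),0]); z=np.array([0,0,-1.])
    zt=np.cos(tilt)*z+np.sin(tilt)*x; xt=np.cos(tilt)*x-np.sin(tilt)*z
    return np.stack([xt,np.cross(zt,xt),zt],1)
def rel(P,Rm,T0=None):
    T0=tool() if T0 is None else T0
    return T0[:3,:3].T@(np.array(P)-T0[:3,3])/1000, R.from_matrix(T0[:3,:3].T@Rm).as_rotvec()
E
python3 - <<'E'
from h import *
T=tool(); print(T); c=viewer.get_calibration('wrist'); print(np.array(c['mount']))
for y in (0,np.pi): print(rel([420,200,280],rot(y)),rel([380,-300,260],rot(y)))
E
```

```text
[[ -0.915   0.403  -0.    251.866]
 [  0.403   0.915  -0.    571.98 ]
 [  0.     -0.     -1.    231.283]
 [  0.      0.      0.      1.   ]]
[[   0.001    0.947    0.322   83.355]
 [   1.      -0.001   -0.001   -1.705]
 [  -0.001    0.322   -0.947 -143.273]
 [   0.       0.       0.       1.   ]]
(array([-0.304, -0.273, -0.049]), array([-0.   ,  0.   ,  2.727])) (array([-0.469, -0.746, -0.029]), array([-0.   ,  0.   ,  2.727]))
(array([-0.304, -0.273, -0.049]), array([-0.   , -0.   , -0.415])) (array([-0.469, -0.746, -0.029]), array([-0.   , -0.   , -0.415]))
```

Run:
```python
from h import *
print(rel([430,130,300],rot(np.pi)))
```

```text
(array([-0.341, -0.333, -0.069]), array([-0.   , -0.   , -0.415]))
```

Emit:
{"api": "move_arm", "payload": {
  "delta_pos": [
    [-0.04,-0.04,-0.03],
    [-0.08,-0.08,-0.06],
    [-0.12,-0.12,-0.069],
    [-0.16,-0.16,-0.069],
    [-0.2,-0.2,-0.069],
    [-0.24,-0.24,-0.069],
    [-0.28,-0.28,-0.069],
    [-0.32,-0.32,-0.069],
    [-0.341,-0.333,-0.069],
    [-0.341,-0.333,-0.069]
  ],
  "rotation": [
    [0,0,-0.1],
    [0,0,-0.2],
    [0,0,-0.3],
    [0,0,-0.415],
    [0,0,-0.415],
    [0,0,-0.415],
    [0,0,-0.415],
    [0,0,-0.415],
    [0,0,-0.415],
    [0,0,-0.415]
  ],
  "gripper": [0.085,0.085,0.085,0.085,0.085,0.085,0.085,0.085,0.085,0.085]
}}

```text
time_s: 2.7
tcp_pos: [430.3, 128.4, 300.4]
ee_rot: [0.0, 0.002, 1.0, -0.0]
wrist_force: [0.7, 0.0, -0.6]
finger_gap: 85.2
```

Run:
```python
from h import *
print(tool()[:3,3],get_state()['joints'])
p,d,c,M=grab('wrist','2.png'); np.savez('w2.npz',p=p,d=d,M=M)
print({k:v for k,v in c.items()})
for t in ['pin_hole','spindle_foot','carrier_grip','slicer','mill','mug','coupe','smoke_cup','teaspoon']:
    for r in finder.mark_of(t,'wrist')[:2]:
        u,v=r['at']; print(t,r['confidence'],np.array(r['at']),at_d(c,M,u,v,d[int(v),int(u)]))
P=cloud(d,c,M)
print(rel([390,-335,250],rot(np.pi)))
# slicer sloping face: plane fit by normals
ok=(d>0)&(P[...,2]>60)&(P[...,2]<170)&(abs(P[...,1])<110)&(P[...,0]>450)
Q=P[ok]; best=None
rng=np.random.default_rng(0)
for _ in range(1500):
    a=Q[rng.choice(len(Q),3)]; n=np.cross(a[1]-a[0],a[2]-a[0]); l=np.linalg.norm(n)
    if l<100: continue
    n/=l; n*=np.sign(n[2]); 
    if n[0]>-.3 or abs(n[2]-.866)>.06: continue
    k=(abs((Q-a[0])@n)<1.5).sum()
    if best is None or k>best[0]: best=(k,n,a[0])
k,n,a=best; I=Q[abs((Q-a)@n)<2]; m=I.mean(0); n=np.linalg.svd(I-m)[2][2] if len(I)<20000 else np.linalg.eigh(np.cov(I.T))[1][:,0]
n*=np.sign(n[2]); print(k,len(Q),n,m,np.degrees(np.arctan2(-n[1],-n[0])),np.degrees(np.arccos(n[2])))
print(I.min(0),I.max(0))
```

```text
[430.341 128.39  300.391] [ 0.114 -0.253  1.865 -0.     1.529 -1.453]
{'fx': 327.1903070668842, 'fy': 327.1903070668842, 'cx': 253.48750519106508, 'cy': 192.2273485935403, 'mount': array([[   0.001,    0.947,    0.322,   84.024],
       [   1.   ,   -0.001,   -0.001,   -1.486],
       [  -0.001,    0.322,   -0.947, -143.273],
       [   0.   ,    0.   ,    0.   ,    1.   ]])}
pin_hole 0.74 [150.4 306.6] [433.735  84.896 331.906]
spindle_foot 0.61 [144.2 274.2] [418.193  84.17  332.241]
carrier_grip 0.88 [356.2 199.3] [508.603 275.512   0.009]
slicer 0.66 [168.4 250. ] [546.242  20.783  79.886]
mill 0.81 [ 29.2 124.8] [ 397.358 -150.329   32.902]
mug 0.69 [352.4 289.2] [431.905 169.991 323.004]
mug 0.64 [ 30.7 285.1] [ 646.575 -219.738    8.019]
coupe 0.55 [ 28.9 283.2] [ 641.753 -220.162   10.023]
teaspoon 0.82 [291.5 106.2] [377.369 176.367   9.982]
(array([ 0.04 , -0.465,  0.05 ]), array([0.   , 0.   , 0.001]))
6190 9506 [-0.481 -0.134  0.866] [569.102   4.361  89.445] 15.561881871748396 29.97258375148854
[507.17  -80.023  60.022] [642.556  70.309 128.971]
```

View pics/2.png

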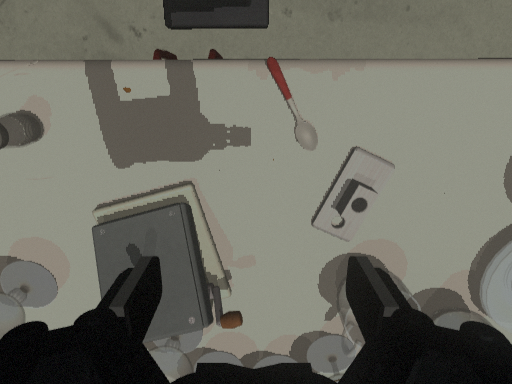

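The wrist view shows the slicer (yaw about 15.6°), with its spindle hidden by a finger. The carrier is near (353,195) with its pin hole at about (338,221), towards +x and −y. Next stop is the pin stand.

Emit:
{"api": "move_arm", "payload": {
  "delta_pos": [
    [0.02,-0.06,0.0],
    [0.03,-0.12,0.0],
    [0.04,-0.18,0.0],
    [0.04,-0.24,0.01],
    [0.04,-0.3,0.03],
    [0.04,-0.36,0.05],
    [0.04,-0.42,0.05],
    [0.04,-0.465,0.05],
    [0.04,-0.465,0.05],
    [0.04,-0.465,0.05]
  ],
  "rotation": [
    [0,0,0],
    [0,0,0],
    [0,0,0],
    [0,0,0],
    [0,0,0],
    [0,0,0],
    [0,0,0],
    [0,0,0],
    [0,0,0],
    [0,0,0]
  ],
  "gripper": [0.085,0.085,0.085,0.085,0.085,0.085,0.085,0.085,0.085,0.085]
}}

```text
time_s: 4.45
tcp_pos: [389.8, -334.5, 250.0]
ee_rot: [-0.0, -0.0, 1.0, 0.001]
wrist_force: [0.3, 0.4, 0.1]
finger_gap: 85.2
```

Run:
```python
from h import *
print(tool()[:3,3],get_state()['joints'])
p,d,c,M=grab('wrist'); np.savez('w3.npz',p=p,d=d,M=M)
for t in ['pin_mid','thin_pin_mid','pin_stand','pin_hole','spindle_foot']:
    for r in finder.mark_of(t,'wrist')[:2]:
        u,v=r['at']; print(t,r['confidence'],np.array(r['at']),at_z(c,M,u,v,42),at_d(c,M,u,v,d[int(v),int(u)]))
P=cloud(d,c,M)
roi=(P[...,1]<-260)&(P[...,1]>-440)&(P[...,0]>380)&(P[...,0]<580)&(d>0)
top=roi&(abs(P[...,2]-25)<4); print(P[top].mean(0), top.sum())
r=cv2.minAreaRect(P[top][:,:2].astype(np.float32)); print(r)
pin=roi&(P[...,2]>36); n,l,st,ce=cv2.connectedComponentsWithStats(pin.astype(np.uint8))
for i in range(1,n):
    if st[i,4]>15:
        Q=P[l==i]; h=Q[:,2].max(); print(st[i],ce[i],Q.mean(0),h,Q[Q[:,2]>h-4].mean(0), Q[Q[:,2]<45].mean(0))
cx,cy=proj(c,M,np.array([P[top][:,0].mean(),P[top][:,1].mean(),40])).astype(int); print(cx,cy)
x0=max(cx-80,0);y0=max(cy-60,0)
cv2.imwrite('pics/3.png',cv2.resize(p[y0:y0+120,x0:x0+160],(800,600),interpolation=2)[:,:,::-1]); print(x0,y0)
cv2.imwrite('pics/3f.png',p[:,:,::-1])
```

```text
[ 389.817 -334.542  249.978] [-0.863 -0.06   1.789  0.     1.414 -2.434]
pin_mid 0.5 [259.5 241.2] [ 487.115 -328.046   42.   ] [ 482.055 -328.274   51.808]
pin_stand 0.86 [239.9 216.1] [ 454.639 -351.07    42.   ] [ 461.423 -351.748   25.982]
[ 473.22  -350.54    25.579] 2496
((476.4680480957031, -349.80126953125), (100.20177459716797, 47.2137451171875), 67.80950927734375)
[213 221  11  22 150] [218.24 231.56] [ 464.043 -374.398   63.162] 79.47171704291611 [ 465.955 -374.811   77.537] [ 463.289 -374.16    40.807]
[258 234  11  27 247] [262.51  247.842] [ 483.552 -325.131   64.492] 79.7404814969737 [ 486.297 -324.988   77.592] [ 481.782 -325.219   40.623]
[ 116  257   46   85 1619] [143.456 305.009] [ 388.484 -378.567  286.039] 303.9348647233455 [ 384.038 -379.653  301.164] [nan nan nan]
[ 346  257   47   85 1604] [363.439 305.158] [ 388.479 -293.17   286.185] 304.3090534017407 [ 383.9   -292.144  301.426] [nan nan nan]
[ 96 268  38  41 426] [114.167 288.974] [ 382.088 -389.752  285.011] 296.76759158993275 [ 382.016 -389.805  294.613] [nan nan nan]
[374 268  38  41 423] [392.865 289.012] [ 381.988 -281.955  285.214] 297.536436290606 [ 381.86  -282.024  295.163] [nan nan nan]
[  20  325   76   59 2582] [ 60.098 361.112] [ 385.8   -394.134  316.16 ] 328.7826469802204 [ 380.995 -392.138  326.561] [nan nan nan]
[ 412  325   74   59 2537] [446.404 361.141] [ 385.751 -277.802  316.327] 328.89528443564905 [ 380.838 -281.878  326.609] [nan nan nan]
240 229
160 169<stdin>:14: RuntimeWarning: Mean of empty slice.
  ret = um.true_divide(
```

View pics/3.png

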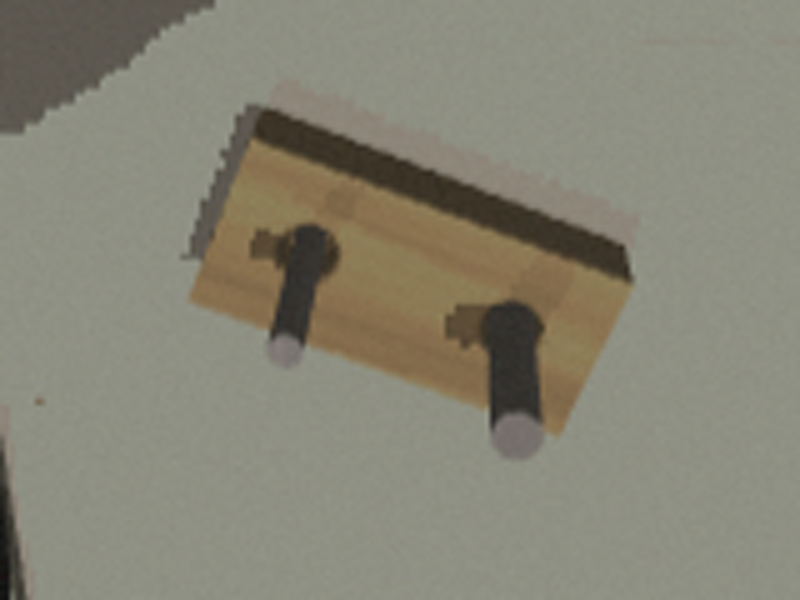

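The crop shows the thick pin on the right, with its top at crop (517,437). The thin pin is on the left at (285,350). I'll work out the thick pin's lean.

Run:
```python
from h import *
f=np.load('w3.npz'); d,M,p=f['d'],f['M'],f['p']; c=viewer.get_calibration('wrist'); P=cloud(d,c,M)
roi=(P[...,1]<-300)&(P[...,1]>-350)&(P[...,0]>460)&(P[...,0]<510)&(d>0)&(P[...,2]>30)&(P[...,2]<73)
Q=P[roi]
from scipy.optimize import least_squares
# cylinder r=6 : axis x=a+bx*(z-50)
def res(q): 
    dz=Q[:,2]-50; return np.hypot(Q[:,0]-q[0]-q[1]*dz,Q[:,1]-q[2]-q[3]*dz)-6
s=least_squares(res,[488,0,-325,0],loss='soft_l1'); print(s.x,len(Q),np.abs(s.fun).mean())
print(at_z(c,M,263.4,256.4,77.5), at_z(c,M,262.4,235,30))
# hole centre from stand rect
ang=np.radians(67.8); ydir=np.array([np.cos(ang),np.sin(ang)]); print(np.array([476.5,-349.8])+27*ydir)
Rt=rot(np.radians(195.6)); print(rel([489,-325,120],Rt),rel([489,-325,40],Rt))
```

```text
[ 486.908   -0.001 -324.905   -0.006] 163 0.266054856862783
[ 487.275 -324.477   77.5  ] [ 484.838 -324.269   30.   ]
[ 486.702 -324.801]
(array([-0.099,  0.009,  0.131]), array([-0.001,  0.   , -0.271])) (array([-0.099,  0.009,  0.211]), array([-0.001,  0.   , -0.271]))
```

Emit:
{"api": "move_arm", "payload": {
  "delta_pos": [
    [-0.05,0.005,0.02],
    [-0.097,0.0095,0.06],
    [-0.097,0.0095,0.1],
    [-0.097,0.0095,0.13],
    [-0.097,0.0095,0.16],
    [-0.097,0.0095,0.19],
    [-0.097,0.0095,0.21],
    [-0.097,0.0095,0.21],
    [-0.097,0.0095,0.21],
    [-0.097,0.0095,0.21]
  ],
  "rotation": [
    [0,0,-0.14],
    [0,0,-0.272],
    [0,0,-0.272],
    [0,0,-0.272],
    [0,0,-0.272],
    [0,0,-0.272],
    [0,0,-0.272],
    [0,0,-0.272],
    [0,0,-0.272],
    [0,0,-0.272]
  ],
  "gripper": [0.05,0.05,0.05,0.05,0.05,0.05,0.05,0.05,0.0,0.0]
}}

```text
time_s: 6.0
tcp_pos: [487.8, -326.5, 41.9]
ee_rot: [0.001, -0.136, 0.991, -0.001]
wrist_force: [0.3, -0.3, -0.4]
finger_gap: 14.1
```

Run:
```python
from h import *
T=tool();print(T,get_state()['finger_gap'],get_state()['wrist_force'])
# rel move to look at slicer from side of pin
Rt=rot(np.radians(195.6)); print(rel([487,-325,200],Rt)); print(rel([440,-10,260],Rt), rel([480,-20,260],rot(np.radians(195.6),np.radians(-30))))
```

```text
[[  -0.963   -0.269    0.002  487.807]
 [  -0.269    0.963   -0.002 -326.493]
 [  -0.002   -0.002   -1.      41.919]
 [   0.       0.       0.       1.   ]] 14.116966467061955 [ 0.254 -0.31  -0.385]
(array([ 0.   ,  0.001, -0.158]), array([-0.002,  0.002, -0.   ]))
(array([-0.039,  0.317, -0.219]), array([-0.002,  0.002, -0.   ])) (array([-0.075,  0.297, -0.219]), array([-0.002, -0.522,  0.001]))
```

Run:
```python
from h import *
T0=tool(); Rs=rot(np.radians(195.6),np.radians(-30)); print(Rs); print(rel([560,-96,235],Rs,T0))
c=viewer.get_calibration('wrist'); M=np.eye(4); M[:3,:3]=Rs; M[:3,3]=[560,-96,235]; M=M@np.array(c['mount'])
for P in ([612,8,114],[572,-3,91],[507,0,60],[642,20,129]): print(proj(c,M,np.array(P,float)))
```

```text
[[-0.834 -0.269  0.482]
 [-0.233  0.963  0.134]
 [-0.5   -0.    -0.866]]
(array([-0.132,  0.202, -0.193]), array([-0.002, -0.522,  0.001]))
[347.916 185.752]
[353.488 134.209]
[389.363  47.582]
[347.21 219.67]
```

Emit:
{"api": "move_arm", "payload": {
  "delta_pos": [
    [0,0,0],
    [0,0,0],
    [0,0,-0.03],
    [0,0,-0.08],
    [0,0.01,-0.13],
    [-0.02,0.05,-0.17],
    [-0.06,0.1,-0.193],
    [-0.1,0.15,-0.193],
    [-0.132,0.202,-0.193],
    [-0.132,0.202,-0.193]
  ],
  "rotation": [
    [0,0,0],
    [0,0,0],
    [0,0,0],
    [0,0,0],
    [0,0,0],
    [0,-0.13,0],
    [0,-0.26,0],
    [0,-0.39,0],
    [-0.002,-0.522,0.001],
    [-0.002,-0.522,0.001]
  ],
  "gripper": [0.0,0.0,0.0,0.0,0.0,0.0,0.0,0.0,0.0,0.0]
}}

```text
time_s: 7.25
tcp_pos: [557.6, -92.0, 231.1]
ee_rot: [0.255, -0.132, 0.957, 0.038]
wrist_force: [0.3, -0.3, -1.2]
finger_gap: 10.4
```

Run:
```python
from h import *
print(tool()[:3,3],get_state()['joints'],get_state()['finger_gap'])
p,d,c,M=grab('wrist','4.png'); np.savez('w4.npz',p=p,d=d,M=M,T=tool())
for t in ['pin_hole','spindle_foot','pin_mid']:
    for r in finder.mark_of(t,'wrist')[:2]:
        u,v=r['at']; print(t,r['confidence'],np.array(r['at']),at_d(c,M,u,v,d[int(v),int(u)]))
P=cloud(d,c,M)
ok=(d>0)&(P[...,0]>490)&(P[...,0]<660)&(abs(P[...,1])<110)&(P[...,2]>55)&(P[...,2]<140)
Q=P[ok]; n=np.array([-.481,-.134,.866]); h=Q@n
hist,e=np.histogram(h,bins=np.arange(h.min(),h.max(),1)); k=e[hist.argmax()]+.5
I=Q[abs(h-k)<2.5]
for _ in range(3):
    m=I.mean(0); n=np.linalg.eigh(np.cov(I.T))[1][:,0]; n*=np.sign(n[2]); I=Q[abs((Q-m)@n)<1.5]
print(n,m,len(I),np.degrees(np.arctan2(-n[1],-n[0])),np.degrees(np.arccos(n[2])))
# spindle points
S=Q2=P[(d>0)]; hh=(S-m)@n; up=np.array([0,0,1])-n*n[2]; up/=np.linalg.norm(up); la=np.cross(n,up)
a=(S-m)@up; b=(S-m)@la
s=(hh>10)&(hh<60)&(abs(a)<90)&(abs(b)<60); print('up',up,'la',la,s.sum(),'face extents',((I-m)@up).min(),((I-m)@up).max(),((I-m)@la).min(),((I-m)@la).max())
t=s&(hh>hh[s].max()-4); print('spindle top',hh[s].max(),a[t].mean(),b[t].mean(),t.sum(), S[t].mean(0))
```

```text
[557.569 -91.988 231.141] [-0.522 -0.252  2.078  0.445  0.986 -2.553] 10.442802773827808
pin_hole 0.82 [335.3 181.9] [622.034   9.404  95.281]
spindle_foot 0.89 [339.  138.2] [562.256 -19.543 108.46 ]
[-0.481 -0.134  0.866] [570.341 -10.349  88.474] 21676 15.5941568969231 29.97075051859434
up [0.834 0.233 0.5  ] la [-0.269  0.963  0.   ] 652 face extents -69.46191154014605 79.82609394085219 -60.73192569519022 61.30265817402766
spindle top 51.45059102173597 3.8383943038166652 -0.17218710833885115 355 [549.664 -16.299 133.468]
```

View pics/4.png

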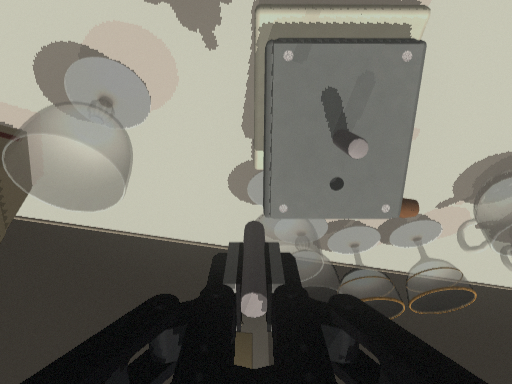

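The view shows the hole at about (337,184), the spindle top at (358,148), and the pin held along the tool axis with its foot at (254,228). I'll measure both the hole and the pin in the tool frame.

```bash
cat >> h.py <<'E'
from scipy.optimize import least_squares
n0=np.array([-.481,-.134,.866]); n0/=np.linalg.norm(n0); m0=np.array([570.341,-10.349,88.474])
up0=np.array([0,0,1])-n0*n0[2]; up0/=np.linalg.norm(up0); la0=np.cross(n0,up0)
def on_plane(c,M,u,v,h=0):
    o,D=ray(c,M,u,v); return o+D*(((m0+h*n0-o)@n0)/(D@n0))
def darkblob(p,u,v,r=12,thr=None):
    u,v=int(u),int(v); g=p[v-r:v+r+1,u-r:u+r+1].astype(float).mean(2)
    bg=np.median(g); lo=g[r-1:r+2,r-1:r+2].mean(); t=(bg+lo)/2
    w=(g<t).astype(np.uint8); _,l,st,ce=cv2.connectedComponentsWithStats(w,connectivity=4); k=l[r,r]
    wt=np.clip((bg-g)/(bg-lo),0,1)*cv2.dilate((l==k).astype(np.uint8),np.ones((3,3))); 
    yy,xx=np.mgrid[-r:r+1,-r:r+1]; return u+(wt*xx).sum()/wt.sum(),v+(wt*yy).sum()/wt.sum(),st[k,4]
def pinfit(d,c,T):
    P=cloud(d,c,np.array(c['mount'])); Q=P[(d>0)&(abs(P[...,0])<15)&(abs(P[...,1])<9)&(P[...,2]>4)&(P[...,2]<45)]
    def res(q): return np.hypot(Q[:,0]-q[0]-q[1]*(Q[:,2]-20),Q[:,1]-q[2]-q[3]*(Q[:,2]-20))-6
    s=least_squares(res,[0,0,0,0],loss='soft_l1'); return s.x,len(Q),np.abs(s.fun).mean(),Q[:,2].max()
E
python3 - <<'E'
from h import *
f=np.load('w4.npz'); d,M,p,T=f['d'],f['M'],f['p'],f['T']; c=viewer.get_calibration('wrist')
b=darkblob(p,337,184); H=on_plane(c,M,b[0],b[1]); print('hole',b,H,(H-m0)@up0,(H-m0)@la0)
g=p.astype(float).mean(2); print(g[140:158,346:370].astype(int))
S=on_plane(c,M,358,148.5,50); print('spin',S-50*n0,(S-m0)@up0,(S-m0)@la0)
print(pinfit(d,c,T))
E
```

```text
hole (np.float64(336.4008750237778), np.float64(183.51185086551266), np.int32(145)) [608.686   0.82  111.5  ] 46.09870558188014 0.4686631426586221
[[ 57  54  55  54  57  57  67  94 126 124 125 127 127 129 133 130 128 126
  102  86 108 111 114 112]
 [ 56  56  56  57  54  70 102 128 128 128 130 132 131 135 136 135 132 130
  126 102  97 107 114 114]
 [ 57  57  56  57  69 100 127 128 130 130 131 133 135 138 136 133 135 134
  132 126 104 100 111 112]
 [ 56  57  54  64 102 127 130 129 130 133 133 136 137 137 134 133 135 136
  132 132 129 113 112 112]
 [ 58  56  60  89 127 128 130 133 133 133 136 137 140 135 136 135 137 136
  135 137 134 130 110 111]
 [ 55  60  57 115 129 129 132 135 136 134 141 140 138 137 136 138 135 137
  135 133 135 132 113 112]
 [ 56  57  69 129 132 137 135 136 139 138 141 142 138 137 139 137 138 135
  138 137 139 135 117 113]
 [ 62  62  92 131 135 135 135 137 140 141 141 140 138 136 137 137 139 137
  138 138 138 138 120 112]
 [ 58  60 118 131 137 137 137 141 139 142 140 139 139 141 140 140 139 139
  139 137 138 135 124 112]
 [ 61  64 114 136 139 139 140 145 143 142 14
[... 343 characters left out ...]
139 118 113 112]
 [ 86  71  95 151 153 152 149 150 147 148 146 146 146 145 146 146 144 144
  145 143 138 113 115 115]
 [107  91  84 131 154 154 152 150 151 151 148 150 148 148 149 147 144 143
  146 137 122 112 112 114]
 [112 112 100  90 135 153 153 152 151 150 151 149 150 150 150 148 147 146
  138 122 113 112 114 112]
 [110 112 112 104  94 138 157 154 155 155 153 152 151 150 150 148 144 138
  116 112 113 114 112 112]
 [111 109 113 110 108 103 142 150 148 155 156 155 154 145 145 139 135 114
  111 114 114 113 114 112]]
spin [573.634  -9.067  90.502] 4.059214588883499 0.3507448057936484
(array([ 0.214,  0.001, -0.721,  0.007]), 477, np.float64(0.18695088859112044), np.float64(32.9834305193975))
```

Run:
```python
from h import *
H=np.array([608.686,0.82,111.5]); Rs=np.stack([-up0,la0,-n0],1); T=tool()
print(((T[:3,3]-m0)@n0)-34)
for gap in (60,12): print(rel(H+(gap+34)*n0-Rs@[.22,-.62,0],Rs,T))
```

```text
108.8159563093979
(array([-0.002,  0.082,  0.049]), array([ 0.   , -0.001, -0.   ]))
(array([-0.002,  0.082,  0.097]), array([ 0.   , -0.001, -0.   ]))
```

Emit:
{"api": "move_arm", "payload": {
  "delta_pos": [
    [-0.001,0.04,0.02],
    [-0.002,0.07,0.03],
    [-0.002,0.082,0.049],
    [-0.002,0.082,0.065],
    [-0.002,0.082,0.08],
    [-0.002,0.082,0.09],
    [-0.002,0.082,0.097],
    [-0.002,0.082,0.097],
    [-0.002,0.082,0.097],
    [-0.002,0.082,0.097]
  ],
  "rotation": [
    [0,-0.001,0],
    [0,-0.001,0],
    [0,-0.001,0],
    [0,-0.001,0],
    [0,-0.001,0],
    [0,-0.001,0],
    [0,-0.001,0],
    [0,-0.001,0],
    [0,-0.001,0],
    [0,-0.001,0]
  ],
  "gripper": [0.0,0.0,0.0,0.0,0.0,0.0,0.0,0.0,0.0,0.0]
}}

```text
time_s: 8.7
tcp_pos: [586.1, -3.2, 151.0]
ee_rot: [0.256, -0.131, 0.957, 0.036]
wrist_force: [0.0, 0.0, -1.0]
finger_gap: 10.0
```

Run:
```python
from h import *
T=tool(); print(T,get_state()['joints'],get_state()['finger_gap'],get_state()['wrist_force'])
p,d,c,M=grab('wrist'); np.savez('w5.npz',p=p,d=d,M=M,T=T)
H=np.array([608.686,0.82,111.5])
print('expected hole px',proj(c,M,H), 'foot', proj(c,M,T[:3,3]+T[:3,:3]@[.22,-.62,34]))
print(pinfit(d,c,T))
cv2.imwrite('pics/5.png',cv2.resize(p[170:290,174:334],(800,600),interpolation=2)[:,:,::-1])
```

```text
[[ -0.834  -0.268   0.481 586.103]
 [ -0.232   0.963   0.136  -3.183]
 [ -0.5     0.002  -0.866 151.007]
 [  0.      0.      0.      1.   ]] [-0.298 -0.13   2.137  0.42   0.727 -2.399] 10.040882400421966 [ 0.046  0.04  -1.037]
expected hole px [251.285 221.246] foot [253.951 228.81 ]
(array([ 0.443,  0.041, -0.654,  0.016]), 536, np.float64(0.8010550410508376), np.float64(44.99541208386793))
```

View pics/5.png

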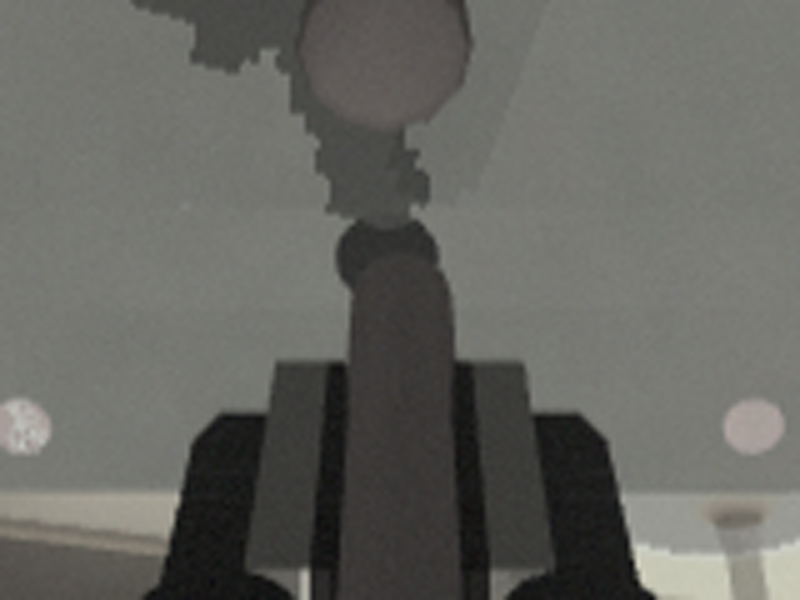

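Run:
```python
from h import *
f=np.load('w5.npz'); d,M,p,T=f['d'],f['M'],f['p'],f['T']; c=viewer.get_calibration('wrist')
g=p.astype(float).mean(2)
def edges(r,t):
    row=g[r]; L=[u for u in range(235,252) if row[u]>=t>row[u+1]]; Rr=[u for u in range(254,270) if row[u]<t<=row[u+1]]
    s=lambda u: u+(row[u]-t)/(row[u]-row[u+1])
    return [s(u) for u in L],[s(u) for u in Rr]
for r in range(213,242,2): print(r,edges(r,85),g[r,238:270].astype(int))
Tn=tool(); print(Tn[:3,3],get_state()['joint_velocities'])
Mt=np.array(c['mount'])
for z in (15,25,30,34): print(z,proj(c,Mt,np.array([.22,-.72+.007*(z-20),z])))
```

```text
213 ([np.float64(244.46666666666667)], [np.float64(255.43037974683546)]) [120 120 122 119  93  92  92  77  71  72  71  73  69  69  68  70  71  73
 100 111 121 122 121 121 122 120 119 118 120 121 121 122]
215 ([np.float64(243.21052631578948)], [np.float64(258.5537634408602)]) [121 119 120 118 118  94  50  51  51  51  53  63  68  66  65  58  57  46
  51  50  50 112 122 121 121 122 118 120 119 119 122 119]
217 ([np.float64(241.5632911392405)], [np.float64(260.1875)]) [120 118 118 114  62  46  48  46  53  49  49  49  49  48  50  47  51  48
  48  50  47  47  77 119 120 120 118 121 121 119 121 119]
219 ([np.float64(240.86065573770492)], [np.float64(261.0357142857143)]) [121 119 120  79  46  51  48  46  51  48  48  49  52  51  49  48  47  50
  48  50  45  49  50  83 121 120 119 120 119 118 121 119]
221 ([np.float64(240.66883116883116)], [np.float64(261.3354838709677)]) [120 120 119  68  47  48  49  50  47  51  51  52  56  56  58  59  57  59
  56  54  53  50  49  67 119 120 119 120 120 118 120 120]
223 ([np.float64(240.92920353982302)], [np.float64(261.1145833333333)]) [120 119 120  82  50  
[... 1380 characters left out ...]
64.4269005847953)]) [117 118 119 117 117 102  55  59  56  55  62  61  59  59  57  57  58  55
  57  54  59  59  60  56  56  58  60 117 118 118 117 118]
239 ([np.float64(243.34426229508196)], [np.float64(264.4654088050315)]) [116 120 118 114 116  99  58  60  58  60  62  59  62  60  56  56  56  55
  59  59  56  58  55  58  55  58  60 113 118 120 118 118]
241 ([np.float64(243.14285714285714)], [np.float64(264.725)]) [110 108 106 108 107  89  57  58  57  57  59  60  59  58  60  58  57  57
  55  59  55  57  57  56  58  56  56  96 106 106 112 110]
[586.066  -3.141 150.957] [ 0.001 -0.002  0.002  0.002  0.001  0.   ]
15 [253.801 243.833]
25 [253.882 235.566]
30 [253.919 231.739]
34 [253.947 228.81 ]
```

Run:
```python
from h import *
np.set_printoptions(precision=5,suppress=True)
f=np.load('w5.npz'); d,M,p,T=f['d'],f['M'],f['p'],f['T']; c=viewer.get_calibration('wrist')
H=on_plane(c,M,251.0,221.05); print(H)
Rs=np.stack([-up0,la0,-n0],1); T=tool()
for gap in (2,-10,-25): 
    P=H+(gap+34)*n0-Rs@[.22,-.62,0]; print(rel(P,Rs,T),P)
```

```text
[608.62144   0.61579 111.43263]
(array([-0.00017, -0.00183,  0.00959]), array([ 0.00144,  0.00073, -0.00084])) [591.31636  -3.56156 142.72986]
(array([-0.00016, -0.00184,  0.02159]), array([ 0.00144,  0.00073, -0.00084])) [597.09046  -1.95298 132.33408]
(array([-0.00015, -0.00187,  0.03659]), array([ 0.00144,  0.00073, -0.00084])) [604.30808   0.05775 119.33936]
```

Emit:
{"api": "move_arm", "payload": {
  "delta_pos": [
    [-0.0002,-0.0018,0.003],
    [-0.0002,-0.0018,0.006],
    [-0.0002,-0.0018,0.009],
    [-0.0002,-0.0018,0.009],
    [-0.0002,-0.0018,0.011],
    [-0.0002,-0.0018,0.013],
    [-0.0002,-0.0018,0.015],
    [-0.0002,-0.0018,0.016],
    [-0.0002,-0.0018,0.017],
    [-0.0002,-0.0018,0.017]
  ],
  "rotation": [
    [0.0014,0.0007,-0.0008],
    [0.0014,0.0007,-0.0008],
    [0.0014,0.0007,-0.0008],
    [0.0014,0.0007,-0.0008],
    [0.0014,0.0007,-0.0008],
    [0.0014,0.0007,-0.0008],
    [0.0014,0.0007,-0.0008],
    [0.0014,0.0007,-0.0008],
    [0.0014,0.0007,-0.0008],
    [0.0014,0.0007,-0.0008]
  ],
  "gripper": [0.0,0.0,0.0,0.0,0.0,0.0,0.0,0.0,0.0,0.0]
}}

```text
time_s: 10.0
tcp_pos: [594.9, -2.4, 135.9]
ee_rot: [0.256, -0.131, 0.957, 0.035]
wrist_force: [1.0, -0.7, -1.1]
finger_gap: 10.3
```

Run:
```python
from h import *
np.set_printoptions(precision=5,suppress=True)
T=tool(); Rs=np.stack([-up0,la0,-n0],1); s=get_state(); print(T[:3,3],Rs.T@s['wrist_force'],s['wrist_torque'],s['finger_gap'])
H=np.array([608.62144,.61579,111.43263])
for gap in (-5,-25): print(rel(H+(gap+34)*n0-Rs@[.22,-.62,0],Rs,T))
```

```text
[594.8817   -2.43693 135.8799 ] [-0.11153 -0.9882   1.37471] [-0.07827  0.09398 -0.03241] 10.303102127218834
(array([-0.00018, -0.00013, -0.0008 ]), array([ 0.00032, -0.00042, -0.00021]))
(array([-0.00019, -0.00013,  0.0192 ]), array([ 0.00032, -0.00042, -0.00021]))
```

No resistance at about 6 mm below the mouth, so the pin is in the hole. I'll press on.

Emit:
{"api": "move_arm", "payload": {
  "delta_pos": [
    [-0.0001,-0.0001,0.003],
    [-0.0001,-0.0001,0.006],
    [-0.0001,-0.0001,0.009],
    [-0.0001,-0.0001,0.012],
    [-0.0001,-0.0001,0.015],
    [-0.0001,-0.0001,0.017],
    [-0.0001,-0.0001,0.018],
    [-0.0001,-0.0001,0.019],
    [-0.0001,-0.0001,0.0195],
    [-0.0001,-0.0001,0.0195]
  ],
  "rotation": [
    [0,0,0],
    [0,0,0],
    [0,0,0],
    [0,0,0],
    [0,0,0],
    [0,0,0],
    [0,0,0],
    [0,0,0],
    [0,0,0],
    [0,0,0]
  ],
  "gripper": [0.0,0.0,0.0,0.0,0.0,0.0,0.0,0.0,0.0,0.0]
}}

```text
time_s: 11.25
tcp_pos: [604.3, 0.1, 119.0]
ee_rot: [0.256, -0.131, 0.957, 0.035]
wrist_force: [2.4, 0.3, -0.4]
finger_gap: 10.5
```

Run:
```python
from h import *
np.set_printoptions(precision=5,suppress=True)
T=tool(); Rs=np.stack([-up0,la0,-n0],1); s=get_state(); print(T[:3,3],Rs.T@s['wrist_force'],s['wrist_torque'],s['finger_gap'])
H=np.array([608.62144,.61579,111.43263])
print('tcp above face',(T[:3,3]-H)@n0)
```

```text
[604.26749   0.12333 118.9918 ] [-1.89844 -0.35205  1.50343] [ 0.00875 -0.0924  -0.02021] 10.489600011880924
tcp above face 8.709649035162322
```

Emit:
{"api": "move_arm", "payload": {
  "delta_pos": [
    [0,0,0.0005],
    [0,0,0.001],
    [0,0,0.0015],
    [0,0,0.002],
    [0,0,0.0025],
    [0,0,0.003],
    [0,0,0.003],
    [0,0,0.003],
    [0,0,0.003],
    [0,0,0.003]
  ],
  "rotation": [
    [0,0,0],
    [0,0,0],
    [0,0,0],
    [0,0,0],
    [0,0,0],
    [0,0,0],
    [0,0,0],
    [0,0,0],
    [0,0,0],
    [0,0,0]
  ],
  "gripper": [0.0,0.0,0.0,0.0,0.0,0.0,0.0,0.0,0.0,0.0]
}}

```text
time_s: 12.5
tcp_pos: [605.5, 0.3, 119.0]
ee_rot: [0.256, -0.132, 0.957, 0.035]
wrist_force: [-27.3, -4.1, 29.5]
finger_gap: 10.4
```

Run:
```python
from h import *
np.set_printoptions(precision=5,suppress=True)
T=tool(); Rs=np.stack([-up0,la0,-n0],1); s=get_state(); print(T[:3,3],Rs.T@s['wrist_force'],s['wrist_torque'],s['finger_gap'])
H=np.array([608.62144,.61579,111.43263])
print('tcp above face',(T[:3,3]-H)@n0)
p,d,c,M=grab('wrist'); np.savez('w6.npz',p=p,d=d,M=M,T=T)
P=(cloud(d,c,M)-H); h=P@n0; s=(d>0)&(h>15)&(h<60)&(abs(P@up0)<15)&(abs(P@la0)<7); print('pin top h',np.percentile(h[s],[90,95,99]),h[s].max())
S=(d>0)&(h>15)&(h<60)&(abs(P@up0+42)<15)&(abs(P@la0)<14); print('spindle',np.percentile(h[S],[50,90,99]))
```

```text
[605.53914   0.27712 118.95182] [  9.03276   3.35096 -39.29932] [0.05356 2.1163  0.30497] 10.406307067337831
tcp above face 8.042514035691516
pin top h [46.90269 53.99269 56.98278] 59.693453741620765
spindle [49.15936 50.28133 51.01372]
```

Contact at 39 N with the expected depth, so the pin is home. Easing off, releasing and backing out.

Emit:
{"api": "move_arm", "payload": {
  "delta_pos": [
    [0,0,-0.0015],
    [0,0,-0.0025],
    [0,0,-0.0025],
    [0,0,-0.0025],
    [0,0,-0.0025],
    [0,0,-0.015],
    [0,0,-0.04],
    [0,0,-0.08],
    [0.0,0.03,-0.12],
    [0.0,0.09,-0.14]
  ],
  "rotation": [
    [0,0,0],
    [0,0,0],
    [0,0,0],
    [0,0,0],
    [0,0,0],
    [0,0,0],
    [0,0,0],
    [0,0,0],
    [0,0,0],
    [0,0,0]
  ],
  "gripper": [0.0,0.0,0.05,0.05,0.05,0.05,0.05,0.05,0.05,0.05]
}}

```text
time_s: 13.8
tcp_pos: [514.9, 66.3, 241.0]
ee_rot: [0.258, -0.128, 0.957, 0.034]
wrist_force: [0.4, 1.2, 0.1]
finger_gap: 49.8
```

Run:
```python
from h import *
T=tool(); print(T[:3,3],get_state()['wrist_force'],get_state()['joints'])
p,d,c,M=grab('wrist','7.png'); np.savez('w7.npz',p=p,d=d,M=M,T=T)
H=np.array([608.62144,.61579,111.43263])
P=(cloud(d,c,M)-H); h=P@n0; a=P@up0; b=P@la0
s=(d>0)&(h>12)&(h<60)&(abs(a)<15)&(abs(b)<12); t=s&(h>h[s].max()-3); print('pin',h[s].max(),a[t].mean(),b[t].mean(),t.sum())
Q=np.stack([a[s],b[s],h[s]],1); Q=Q[Q[:,2]<42]
r=least_squares(lambda q: np.hypot(Q[:,0]-q[0]-q[1]*Q[:,2],Q[:,1]-q[2]-q[3]*Q[:,2])-6,[0,0,0,0],loss='soft_l1'); print('axis',r.x,len(Q))
s=(d>0)&(h>12)&(h<60)&(abs(a+42)<15)&(abs(b)<14); t=s&(h>h[s].max()-3); print('spindle',h[s].max(),a[t].mean(),b[t].mean())
print(proj(c,M,H+45*n0))
Rc=rot(np.radians(148.5)); print(rel([480,262,260],Rc,T))
```

```text
[514.946  66.304 241.021] [0.36  1.164 0.125] [-0.16  -0.465  2.215  0.263  0.921 -2.107]
pin 46.29478932764374 -0.7735946189827564 -0.05555437667452991 171
axis [-0.022 -0.008 -0.045 -0.005] 201
spindle 51.7929892708232 -41.93086852377289 0.6830983833435837
[144.023 189.419]
(array([-0.025,  0.198, -0.008]), array([0.213, 0.497, 0.797]))
```

View pics/7.png

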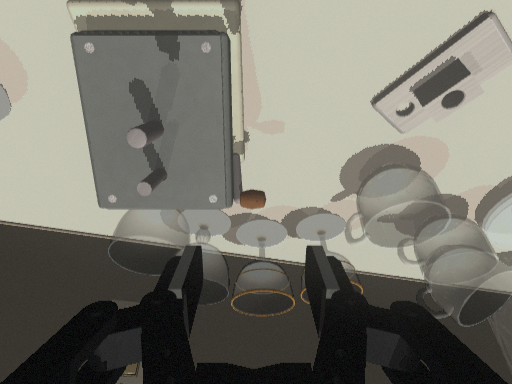

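The view shows the pin standing in its hole, with its top at (145,187), next to the spindle at (138,137). Its measured height of about 45 mm above the face means it is home. The carrier is at the upper right, so I'll move over it.

Run:
```python
from h import *
T=tool();Rc=rot(np.radians(148.5)); print(rel([475,285,200],Rc,T))
```

```text
(array([0.004, 0.214, 0.048]), array([0.219, 0.496, 0.802]))
```

Emit:
{"api": "move_arm", "payload": {
  "delta_pos": [
    [0.0,0.04,0.0],
    [0.0,0.08,0.01],
    [0.002,0.12,0.02],
    [0.003,0.16,0.03],
    [0.004,0.2,0.04],
    [0.004,0.214,0.048],
    [0.004,0.214,0.048],
    [0.004,0.214,0.048],
    [0.004,0.214,0.048],
    [0.004,0.214,0.048]
  ],
  "rotation": [
    [0.037,0.083,0.134],
    [0.073,0.165,0.267],
    [0.11,0.248,0.401],
    [0.146,0.331,0.535],
    [0.183,0.413,0.668],
    [0.219,0.496,0.802],
    [0.219,0.496,0.802],
    [0.219,0.496,0.802],
    [0.219,0.496,0.802],
    [0.219,0.496,0.802]
  ],
  "gripper": [0.06,0.06,0.06,0.06,0.06,0.06,0.06,0.06,0.06,0.06]
}}

```text
time_s: 15.1
tcp_pos: [476.7, 278.9, 194.8]
ee_rot: [-0.001, 0.272, 0.962, -0.002]
wrist_force: [-0.5, -0.6, -0.5]
finger_gap: 60.0
```

Run:
```python
from h import *
T=tool(); print(T,get_state()['joints'])
p,d,c,M=grab('wrist','8.png'); np.savez('w8.npz',p=p,d=d,M=M,T=T)
for t in ['carrier_grip','mug']:
    for r in finder.mark_of(t,'wrist')[:2]: print(t,r, at_z(c,M,*r['at'],25), finder.look_for(t,'wrist')[:2])
P=cloud(d,c,M); z=P[...,2]; roi=(d>0)&(np.hypot(P[...,0]-510,P[...,1]-272)<75)
for lo,hi in ((36,44),(7,13)):
    k=roi&(z>lo)&(z<hi); n,l,st,ce=cv2.connectedComponentsWithStats(k.astype(np.uint8)); i=1+st[1:,4].argmax(); Q=P[l==i]
    print(lo,st[i],Q[:,2].mean(),cv2.minAreaRect(Q[:,:2].astype(np.float32)))
```

```text
[[ -0.852   0.523  -0.003 476.724]
 [  0.523   0.852  -0.003 278.898]
 [  0.001  -0.004  -1.    194.751]
 [  0.      0.      0.      1.   ]] [ 0.388  0.079  1.754 -0.002  1.312 -0.632]
carrier_grip {'at': [258.6, 197.0], 'confidence': 0.75} [502.464 266.78   25.   ] [{'box': [222.1, 125.8, 71.0, 122.4], 'confidence': 0.69}, {'box': [472.1, 2.8, 39.7, 46.1], 'confidence': 0.15}]
36 [ 240  176   36   51 1184] 40.47247139817402 ((501.85943603515625, 265.9898681640625), (30.029510498046875, 49.03849411010742), 65.04051971435547)
7 [ 220  128   73  120 5137] 10.588991076946913 ((501.3232421875, 266.309814453125), (64.14183807373047, 128.95404052734375), 65.12455749511719)
```

View pics/8.png

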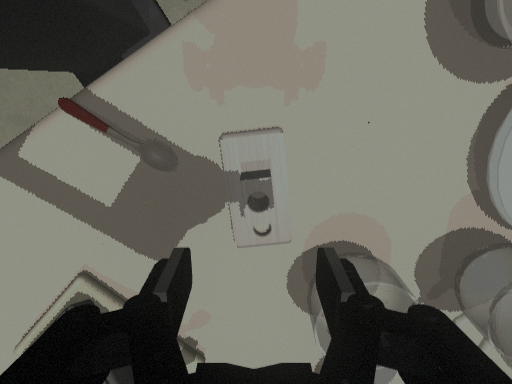

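The carrier is clear of everything. Its bar centre is about (501.7, 266.1) and its yaw about −25°, with the pin hole end towards +x, shown as the crescent at (262,228). I'll descend and grip it.

Run:
```python
from h import *
np.set_printoptions(precision=4,suppress=True)
T=tool(); print(T[:3,3]);Rc=rot(np.radians(155.1)); print(rel([501.7,266,60],Rc,T),rel([501.7,266,13],Rc,T))
```

```text
[476.7672 279.292  194.3454]
(array([-0.0284,  0.0023,  0.1343]), array([-0.0044, -0.0018, -0.1158])) (array([-0.0285,  0.0025,  0.1813]), array([-0.0044, -0.0018, -0.1158]))
```

Emit:
{"api": "move_arm", "payload": {
  "delta_pos": [
    [-0.015,0.001,0.03],
    [-0.0285,0.0025,0.06],
    [-0.0285,0.0025,0.095],
    [-0.0285,0.0025,0.125],
    [-0.0285,0.0025,0.15],
    [-0.0285,0.0025,0.17],
    [-0.0285,0.0025,0.18],
    [-0.0285,0.0025,0.18],
    [-0.0285,0.0025,0.18],
    [-0.0285,0.0025,0.18]
  ],
  "rotation": [
    [-0.0044,-0.0018,-0.1158],
    [-0.0044,-0.0018,-0.1158],
    [-0.0044,-0.0018,-0.1158],
    [-0.0044,-0.0018,-0.1158],
    [-0.0044,-0.0018,-0.1158],
    [-0.0044,-0.0018,-0.1158],
    [-0.0044,-0.0018,-0.1158],
    [-0.0044,-0.0018,-0.1158],
    [-0.0044,-0.0018,-0.1158],
    [-0.0044,-0.0018,-0.1158]
  ],
  "gripper": [0.06,0.06,0.06,0.06,0.06,0.06,0.06,0.06,0.02,0.0]
}}

```text
time_s: 16.55
tcp_pos: [502.9, 266.6, 15.5]
ee_rot: [0.001, 0.216, 0.976, 0.001]
wrist_force: [-1.9, -0.3, -0.4]
finger_gap: 28.5
```

Run:
```python
from h import *
np.set_printoptions(precision=4,suppress=True)
T=tool(); s=get_state(); print(T,s['wrist_force'],s['finger_gap'])
Rs=np.stack([-up0,la0,-n0],1)
H=np.array([608.62144,.61579,111.43263]); S=H-42*up0; print('S',S)
# intermediate pose: TCP above/off spindle
for hgt in (150,): print(rel(S+hgt*n0,Rs,T), rel([495,150,190],rot(np.radians(178)),T))
```

```text
[[ -0.907    0.421    0.0019 502.8748]
 [  0.421    0.907    0.0008 266.618 ]
 [ -0.0014   0.0015  -1.      15.5443]
 [  0.       0.       0.       1.    ]] [-1.9494 -0.3391 -0.3931] 28.458077412718453
S [573.5709  -9.1488  90.4537]
(array([-0.1235, -0.2687, -0.2051]), array([-0.1837, -0.499 , -0.69  ])) (array([-0.0422, -0.1088, -0.1746]), array([ 0.0012,  0.0017, -0.3997]))
```

Run:
```python
from h import *
np.set_printoptions(precision=4,suppress=True)
T=tool(); Rs=np.stack([-up0,la0,-n0],1)
S=np.array([573.5709,-9.1488,90.4537]); a,b=rel(S+130*n0,Rs,T); print(a,b)
for f in (.17,.34,.5,.67,.83): print(f,np.array([0,0,-.14])*(1-f)+f*a, b*f)
```

```text
[-0.1311 -0.2622 -0.1877] [-0.1837 -0.499  -0.69  ]
0.17 [-0.0223 -0.0446 -0.1481] [-0.0312 -0.0848 -0.1173]
0.34 [-0.0446 -0.0892 -0.1562] [-0.0625 -0.1697 -0.2346]
0.5 [-0.0656 -0.1311 -0.1639] [-0.0919 -0.2495 -0.345 ]
0.67 [-0.0878 -0.1757 -0.172 ] [-0.1231 -0.3343 -0.4623]
0.83 [-0.1088 -0.2177 -0.1796] [-0.1525 -0.4142 -0.5727]
```

Emit:
{"api": "move_arm", "payload": {
  "delta_pos": [
    [0,0,0],
    [0,0,-0.03],
    [0,0,-0.08],
    [0,0,-0.13],
    [-0.0223,-0.0446,-0.148],
    [-0.0446,-0.0892,-0.156],
    [-0.0656,-0.1311,-0.164],
    [-0.0878,-0.1757,-0.172],
    [-0.1088,-0.2177,-0.18],
    [-0.131,-0.262,-0.188]
  ],
  "rotation": [
    [0,0,0],
    [0,0,0],
    [0,0,0],
    [0,0,0],
    [-0.031,-0.085,-0.117],
    [-0.062,-0.17,-0.235],
    [-0.092,-0.25,-0.345],
    [-0.123,-0.334,-0.462],
    [-0.152,-0.414,-0.573],
    [-0.1837,-0.499,-0.69]
  ],
  "gripper": [0,0,0,0,0,0,0,0,0,0]
}}

```text
time_s: 17.8
tcp_pos: [508.6, 1.2, 196.1]
ee_rot: [0.228, -0.1, 0.968, 0.037]
wrist_force: [-0.6, 0.7, -2.9]
finger_gap: 28.8
```

Run:
```python
from h import *
np.set_printoptions(precision=4,suppress=True)
for k in range(4): viewer.get_calibration('wrist')
T=tool(); print(T, get_state()['finger_gap'],get_state()['joint_velocities'])
p,d,c,M=grab('wrist','9.png'); np.savez('w9.npz',p=p,d=d,M=M,T=T)
Rs=np.stack([-up0,la0,-n0],1); S=np.array([573.5709,-9.1488,90.4537]); print(rel(S+130*n0,Rs,T))
# bar/plate in tool frame
P=cloud(d,c,np.array(c['mount'])); k=(d>0)&(abs(P[...,0])<80)&(abs(P[...,1])<40)&(P[...,2]>0)&(P[...,2]<25)
Q=P[k]; print(len(Q)); z=Q[:,2]; h,e=np.histogram(z,bins=np.arange(-30,30,2)); print(h)
A=np.c_[Q[:,:2],np.ones(len(Q))]; 
for _ in range(5):
    q=np.linalg.lstsq(A,Q[:,2],rcond=None)[0]; r=abs(Q[:,2]-A@q)<1.5; Q,A=Q[r],A[r]
print('plate top plane z=ax+by+c',q,len(Q),cv2.minAreaRect(Q[:,:2].astype(np.float32)))
```

```text
[[ -0.8756  -0.2108   0.4347 508.5538]
 [ -0.1773   0.9772   0.1166   1.2233]
 [ -0.4493   0.025   -0.893  196.0964]
 [  0.       0.       0.       1.    ]] 28.77582587105409 [-1.0575 -0.2575  0.2353  0.9789  0.0221 -2.1808]
(array([-0.0004, -0.0275, -0.0084]), array([-0.0061, -0.0561, -0.0641]))
16088
[   0    0    0    0    0    0    0    0    0    0    0    0    0    0
    0  162 5923 9434  417  151    1    0    0    0    0    0    0    0
    0]
plate top plane z=ax+by+c [-0.0008 -0.0003  4.213 ] 14930 ((1.5652999877929688, -1.0076675415039062), (64.32855987548828, 127.88616180419922), 89.97162628173828)
```

View pics/9.png

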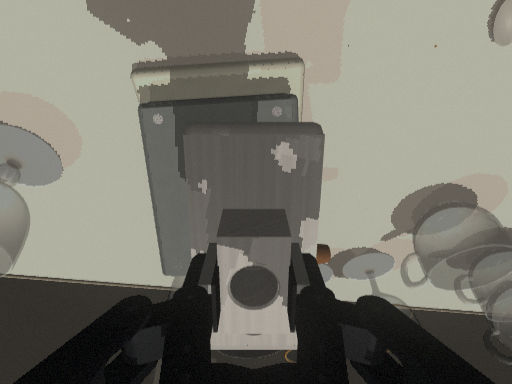

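Run:
```python
from h import *
np.set_printoptions(precision=4,suppress=True)
f=np.load('w9.npz'); d,p=f['d'],f['p']; c=viewer.get_calibration('wrist'); Mt=np.array(c['mount'])
b=darkblob(p,254,286,r=30); print(b, at_z(c,Mt,b[0],b[1],-25.8))
g=p.astype(float).mean(2); r=g[286,215:293].astype(int); print(r)
Rs=np.stack([-up0,la0,-n0],1); S=np.array([573.5709,-9.1488,90.4537])
for w in (80,): print(rel(S-.7*up0+w*n0-Rs@[1.2,-.9,0],Rs), get_state()['joint_velocities'])
```

```text
(np.float64(253.72609455109506), np.float64(285.88554142444355), np.int32(1533)) [  1.9398  -0.9366 -25.8   ]
[ 31  25  22  18  49 144 147 149 151 154 154 153 143 126 128  67  53  60
  59  58  59  60  56  52  58  56  58  56  59  58  60  58  60  60  58  59
  56  60  57  59  60  59  57  58  60  58  57  57  57  60  57  61  59  58
  61  61  63  57  54  56  59  56  74 112  83  94 101 103 104 103 104 102
 102  40  23  28  21  26]
(array([-0.0039, -0.0218,  0.042 ]), array([-0.0094, -0.0543, -0.0573])) [ 0.1047  0.0271 -0.031  -0.137   0.0097  0.4797]
```

Emit:
{"api": "move_arm", "payload": {
  "delta_pos": [
    [-0.001,-0.01,0.0],
    [-0.002,-0.0218,0.01],
    [-0.003,-0.0218,0.02],
    [-0.003,-0.0218,0.03],
    [-0.003,-0.0218,0.036],
    [-0.003,-0.0218,0.04],
    [-0.003,-0.0218,0.04],
    [-0.003,-0.0218,0.04],
    [-0.003,-0.0218,0.04],
    [-0.003,-0.0218,0.04]
  ],
  "rotation": [
    [-0.0047,-0.027,-0.0286],
    [-0.0094,-0.0543,-0.0573],
    [-0.0094,-0.0543,-0.0573],
    [-0.0094,-0.0543,-0.0573],
    [-0.0094,-0.0543,-0.0573],
    [-0.0094,-0.0543,-0.0573],
    [-0.0094,-0.0543,-0.0573],
    [-0.0094,-0.0543,-0.0573],
    [-0.0094,-0.0543,-0.0573],
    [-0.0094,-0.0543,-0.0573]
  ],
  "gripper": [0,0,0,0,0,0,0,0,0,0]
}}

```text
time_s: 19.1
tcp_pos: [533.9, -14.1, 161.3]
ee_rot: [0.254, -0.126, 0.958, 0.037]
wrist_force: [-0.4, -0.0, -1.1]
finger_gap: 29.1
```

Run:
```python
from h import *
np.set_printoptions(precision=4,suppress=True)
T=tool(); print(T[:3,3],get_state()['joint_velocities'],get_state()['wrist_force'])
p,d,c,M=grab('wrist'); np.savez('w10.npz',p=p,d=d,M=M,T=T); Mt=np.array(c['mount'])
b=darkblob(p,254,286,r=30); print('bore',b, at_z(c,Mt,b[0],b[1],-25.8))
P=cloud(d,c,Mt); k=(d>0)&(abs(P[...,0])<80)&(abs(P[...,1])<40)&(abs(P[...,2]-4.2)<1.5); Q=P[k]; print(Q[:,2].mean(),cv2.minAreaRect(Q[:,:2].astype(np.float32)))
Rs=np.stack([-up0,la0,-n0],1); S=np.array([573.5709,-9.1488,90.4537])
for w in (70,55,14.2): print(rel(S-.7*up0+w*n0-Rs@[1.7,-.9,0],Rs))
```

```text
[533.8549 -14.0603 161.3293] [ 0.0006  0.0015  0.0007  0.0017  0.0006 -0.0001] [-0.4109 -0.0005 -1.1139]
bore (np.float64(253.64556040139138), np.float64(286.1551291823628), np.int32(1529)) [  1.758   -0.9246 -25.8   ]
4.1438561101233296 ((1.4596061706542969, -0.8315277099609375), (64.46700286865234, 128.06289672851562), 89.89627838134766)
(array([-0.    , -0.0051,  0.0111]), array([ 0.0027, -0.0034, -0.0103]))
(array([-0.0001, -0.0051,  0.0261]), array([ 0.0027, -0.0034, -0.0103]))
(array([-0.0002, -0.0052,  0.0669]), array([ 0.0027, -0.0034, -0.0103]))
```

Emit:
{"api": "move_arm", "payload": {
  "delta_pos": [
    [-0.0001,-0.003,0.0],
    [-0.0001,-0.0051,0.0],
    [-0.0001,-0.0051,0.0],
    [-0.0001,-0.0051,0.004],
    [-0.0001,-0.0051,0.008],
    [-0.0001,-0.0051,0.012],
    [-0.0001,-0.0051,0.016],
    [-0.0001,-0.0051,0.019],
    [-0.0001,-0.0051,0.021],
    [-0.0001,-0.0051,0.021]
  ],
  "rotation": [
    [0.0027,-0.0034,-0.0103],
    [0.0027,-0.0034,-0.0103],
    [0.0027,-0.0034,-0.0103],
    [0.0027,-0.0034,-0.0103],
    [0.0027,-0.0034,-0.0103],
    [0.0027,-0.0034,-0.0103],
    [0.0027,-0.0034,-0.0103],
    [0.0027,-0.0034,-0.0103],
    [0.0027,-0.0034,-0.0103],
    [0.0027,-0.0034,-0.0103]
  ],
  "gripper": [0,0,0,0,0,0,0,0,0,0]
}}

```text
time_s: 20.4
tcp_pos: [545.1, -15.9, 142.6]
ee_rot: [0.256, -0.131, 0.957, 0.035]
wrist_force: [-0.4, -0.1, -1.8]
finger_gap: 28.9
```

Run:
```python
from h import *
np.set_printoptions(precision=4,suppress=True)
Rs=np.stack([-up0,la0,-n0],1); S=np.array([573.5709,-9.1488,90.4537])
s=get_state(); print(s['tcp_pos'],Rs.T@s['wrist_force'],s['wrist_torque'],(s['tcp_pos']-S)@n0)
for w in (45,14.2): print(rel(S-.7*up0+w*n0-Rs@[1.7,-.9,0],Rs))
p,d,c,M=grab('side'); cc=proj(c,M,S).astype(int); print(cc)
x=cc[0]-64;y=cc[1]-58; cv2.imwrite('pics/10.png',cv2.resize(p[y:y+96,x:x+128],(800,600),interpolation=2)[:,:,::-1])
```

```text
[545.139  -15.8968 142.6271] [1.31   0.0136 1.3569] [-0.1428  0.4179 -0.0204] 59.783897132002664
(array([-0.0002, -0.0002,  0.0148]), array([ 0.0005, -0.0006, -0.0001]))
(array([-0.0003, -0.0003,  0.0456]), array([ 0.0005, -0.0006, -0.0001]))
[281 202]
```

View pics/10.png

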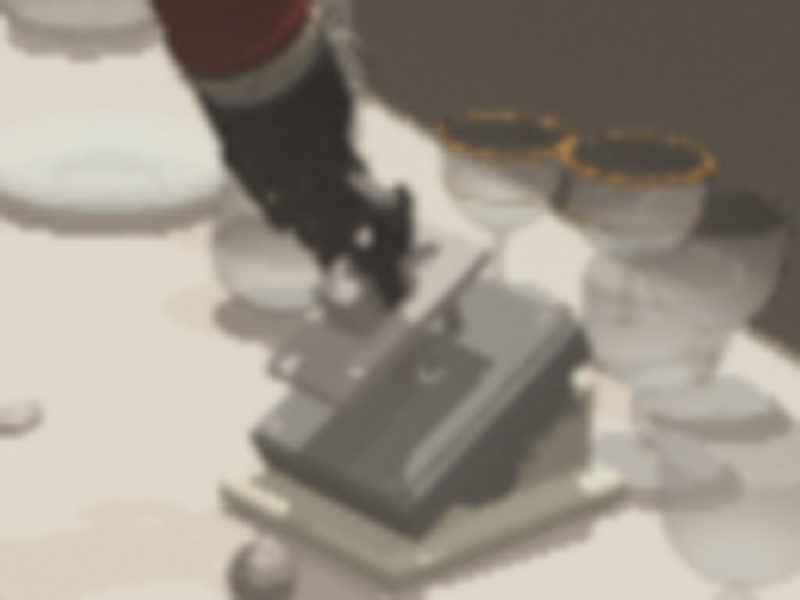

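The side view shows the plate parallel to the face, just over the spindle and pin, with no contact force. Lowering further.

Emit:
{"api": "move_arm", "payload": {
  "delta_pos": [
    [-0.0002,-0.0002,0.002],
    [-0.0002,-0.0002,0.004],
    [-0.0002,-0.0002,0.006],
    [-0.0002,-0.0002,0.009],
    [-0.0002,-0.0002,0.012],
    [-0.0002,-0.0002,0.015],
    [-0.0002,-0.0002,0.018],
    [-0.0002,-0.0002,0.021],
    [-0.0002,-0.0002,0.024],
    [-0.0002,-0.0002,0.024]
  ],
  "rotation": [
    [0,0,0],
    [0,0,0],
    [0,0,0],
    [0,0,0],
    [0,0,0],
    [0,0,0],
    [0,0,0],
    [0,0,0],
    [0,0,0],
    [0,0,0]
  ],
  "gripper": [0,0,0,0,0,0,0,0,0,0]
}}

```text
time_s: 21.7
tcp_pos: [556.9, -12.8, 121.8]
ee_rot: [0.256, -0.131, 0.957, 0.035]
wrist_force: [-1.6, 0.4, -1.4]
finger_gap: 28.8
```

Run:
```python
from h import *
np.set_printoptions(precision=4,suppress=True)
Rs=np.stack([-up0,la0,-n0],1); S=np.array([573.5709,-9.1488,90.4537])
s=get_state(); print(s['tcp_pos'],Rs.T@s['wrist_force'],s['wrist_torque'],(s['tcp_pos']-S)@n0,s['finger_gap'])
for w in (14.2,): print(rel(S-.7*up0+w*n0-Rs@[1.7,-.9,0],Rs))
p,d,c,M=grab('wrist'); np.savez('w11.npz',p=p,d=d,M=M,T=tool()); Mt=np.array(c['mount'])
P=cloud(d,c,Mt); k=(d>0)&(abs(P[...,0])<75)&(abs(P[...,1])<40)&(P[...,2]>0)&(P[...,2]<9);Q=P[k]; A=np.c_[Q[:,:2],np.ones(len(Q))]
for _ in range(5):
    q=np.linalg.lstsq(A,Q[:,2],rcond=None)[0]; r=abs(Q[:,2]-A@q)<1.5; Q,A=Q[r],A[r]
print('plate in tool',q,len(Q))
```

```text
[556.8727 -12.8083 121.8138] [1.9448 0.8256 0.5204] [-0.1617  0.3713  0.0472] 35.6929819798377 28.769126971784267
(array([-0.0001, -0.0001,  0.0215]), array([ 0.0006, -0.0007, -0.0001]))
plate in tool [-0.0005 -0.0006  4.1601] 14636
```

Underside is about 21 mm above the face, still free. Lowering to contact.

Emit:
{"api": "move_arm", "payload": {
  "delta_pos": [
    [-0.0001,-0.0001,0.003],
    [-0.0001,-0.0001,0.006],
    [-0.0001,-0.0001,0.009],
    [-0.0001,-0.0001,0.012],
    [-0.0001,-0.0001,0.015],
    [-0.0001,-0.0001,0.018],
    [-0.0001,-0.0001,0.02],
    [-0.0001,-0.0001,0.021],
    [-0.0001,-0.0001,0.022],
    [-0.0001,-0.0001,0.022]
  ],
  "rotation": [
    [0,0,0],
    [0,0,0],
    [0,0,0],
    [0,0,0],
    [0,0,0],
    [0,0,0],
    [0,0,0],
    [0,0,0],
    [0,0,0],
    [0,0,0]
  ],
  "gripper": [0,0,0,0,0,0,0,0,0,0]
}}

```text
time_s: 23.0
tcp_pos: [567.6, -10.0, 103.2]
ee_rot: [0.256, -0.131, 0.957, 0.035]
wrist_force: [-1.9, 0.4, 0.1]
finger_gap: 28.9
```

Run:
```python
from h import *
np.set_printoptions(precision=4,suppress=True)
Rs=np.stack([-up0,la0,-n0],1); S=np.array([573.5709,-9.1488,90.4537])
s=get_state(); print(s['tcp_pos'],Rs.T@s['wrist_force'],s['wrist_torque'],(s['tcp_pos']-S)@n0,s['finger_gap'])
```

```text
[567.644  -10.0396 103.2375] [ 1.4327  0.8693 -0.8964] [-0.0963  0.4283  0.0214] 14.046112248738844 28.94714401544429
```

Emit:
{"api": "move_arm", "payload": {
  "delta_pos": [
    [0,0,0.0005],
    [0,0,0.001],
    [0,0,0.0015],
    [0,0,0.0015],
    [0,0,0.0015],
    [0,0,0.0015],
    [0,0,0.0015],
    [0,0,0.0015],
    [0,0,0.0015],
    [0,0,0.0015]
  ],
  "rotation": [
    [0,0,0],
    [0,0,0],
    [0,0,0],
    [0,0,0],
    [0,0,0],
    [0,0,0],
    [0,0,0],
    [0,0,0],
    [0,0,0],
    [0,0,0]
  ],
  "gripper": [0,0,0,0,0,0,0,0,0,0]
}}

```text
time_s: 24.25
tcp_pos: [567.7, -10.0, 103.1]
ee_rot: [0.256, -0.132, 0.957, 0.035]
wrist_force: [-29.1, -4.2, 24.3]
finger_gap: 29.1
```

Run:
```python
from h import *
np.set_printoptions(precision=4,suppress=True)
Rs=np.stack([-up0,la0,-n0],1); S=np.array([573.5709,-9.1488,90.4537])
s=get_state(); print(s['tcp_pos'],Rs.T@s['wrist_force'],s['wrist_torque'],(s['tcp_pos']-S)@n0,s['finger_gap'])
```

```text
[567.6755  -9.978  103.098 ] [ 13.1602   3.7454 -35.6633] [-0.1688  2.0818  0.0669] 13.901790012401932 29.054461147641145
```

Emit:
{"api": "move_arm", "payload": {
  "delta_pos": [
    [0,0,-0.0008],
    [0,0,-0.0015],
    [0,0,-0.0015],
    [0,0,-0.0015],
    [0,0,-0.0015],
    [0,0,-0.0015],
    [0,0,-0.015],
    [0,0,-0.045],
    [0,0,-0.085],
    [0.0,0.0,-0.12]
  ],
  "rotation": [
    [0,0,0],
    [0,0,0],
    [0,0,0],
    [0,0,0],
    [0,0,0],
    [0,0,0],
    [0,0,0],
    [0,0,0],
    [0,0,0],
    [0,0,0]
  ],
  "gripper": [0,0,0.055,0.055,0.055,0.055,0.06,0.06,0.06,0.06]
}}

```text
time_s: 25.5
tcp_pos: [510.1, -26.0, 206.9]
ee_rot: [0.256, -0.131, 0.957, 0.035]
wrist_force: [0.9, -0.5, 0.5]
finger_gap: 60.3
```

Run:
```python
from h import *
np.set_printoptions(precision=4,suppress=True)
T=tool(); s=get_state(); print(s['tcp_pos'],s['wrist_force'],s['finger_gap'])
p,d,c,M=grab('wrist','12.png'); S=np.array([573.5709,-9.1488,90.4537])
P=cloud(d,c,M)-S; a,b,h=P@up0,P@la0,P@n0
k=(d>0)&(abs(a)<65)&(abs(b)<34)&(h>4)&(h<16)&(d>150); Q=np.stack([a[k],b[k],h[k]],1); A=np.c_[Q[:,:2],np.ones(len(Q))]
for _ in range(5):
    q=np.linalg.lstsq(A,Q[:,2],rcond=None)[0]; r=abs(Q[:,2]-A@q)<1.5; Q,A=Q[r],A[r]
print('plate top (slope a,b, height)',q,len(Q),cv2.minAreaRect(Q[:,:2].astype(np.float32)))
k=(d>0)&(abs(a)<75)&(abs(b)<70)&(abs(h)<3); print('face h',h[k].mean())
k=(d>0)&(abs(a-42)<12)&(abs(b)<12)&(h>20)&(h<50); print('pin top',h[k].max() if k.any() else None,k.sum(), a[k].mean(),b[k].mean())
```

```text
[510.1174 -26.0297 206.9074] [ 0.877  -0.5456  0.5267] 60.33983016702079
plate top (slope a,b, height) [ 0.0007 -0.0001  9.8385] 7383 ((-0.4656867980957031, -0.13336181640625), (64.13325500488281, 127.73222351074219), 89.97891235351562)
face h -0.18648386972249859
pin top 46.4126119567404 334 39.07851924398746 -0.17038958799730067
```

View pics/12.png

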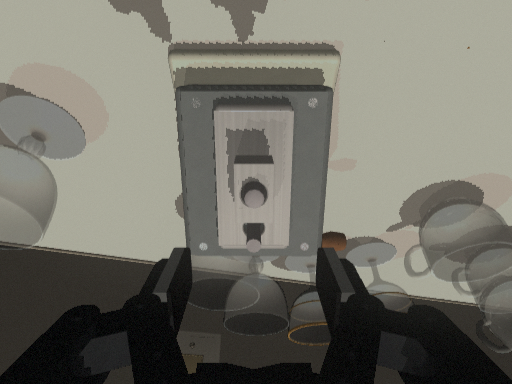

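The plate lies flat on the face, with the spindle (254,197) and the pin (254,245) standing through it. The gripper is clear, so I'm handing in.

```bash
python3 -c "
from h import *
print(workorder.hand_in())"
```

```text
the job is handed in; nothing more can be done
None
```

The slicer is ready: the 12 mm pin is pressed home in the blind hole, and the carrier plate lies flat over the spindle and the pin. I handed the job in at about 25.5 s of the 58 s allowed.

- **Pin:** it bottomed at about 39 N. From the depth images it stands about 45 mm out of the face. The raw reading was 46.3 mm, and the 50 mm spindle read 1–2 mm high in the same way.
- **Plate:** I pressed it on at about 36 N and let go. Its top then measured 9.8 mm above the face, with a slope under 0.001, so it lies flat. Spindle and pin both show through it in the last picture.
- **Gripper:** it was clear of everything when I handed in, with wrist force about 1 N.
- **Lean of the pin:** before the plate went on, the pin leaned less than 1 mm, not the 2–3 mm described. It still went through the plate's hole without trouble.
- **Not checked:** I moved only the pin and the plate, but took no last picture to confirm that the thin pin and the other things were undisturbed.

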